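# Wedge a sagging printing block level

### The arm

A 7-joint arm with a two-finger parallel gripper is mounted at the origin on the work surface. World frame = base frame: x ahead of the robot, y to its left, z up, the work surface at z = 0. Lengths are in mm, angles in rad, forces in N, time in s.
With the tool pointing down it reaches from about 425 to 875 mm from the base axis. Payload 9.9 kg.
Tool frame: the origin (TCP) lies at the very end of the fingers, on their centre line; the grasp point (between the pads) lies robot.grasp_offset behind it (robot.grasp_offset is the distance from the TCP to the grasp point, in mm); z points along the fingers, x is the direction in which the jaws open and shut, and the axes are right-handed (so a half turn about z gives the same grasp; the last joint's range is limited). The gripper opens to 85 mm and grips with 20 to 120 N. Pads are 22 mm wide; open, the fingers measure 114 mm over their backs; the gripper's body (76 mm by 85 mm) begins 54 mm behind the grasp point. The pads swing forward as they close: fully open they stand 13 mm farther back than shut.
Start: joints at [1.023, 0.576, 0.025, 1.437, -0.015, 1.129, -0.057], TCP at [301.966, -603.693, 208.789] pointing down, gripper open.
Joint ranges: [-2.76, 2.76], [-0.34, 2.15], [-1.52, 1.57], [0.19, 2.46], [-1.09, 4.23], [0.17, 1.99], [-2.82, 2.82]. Speed limits (rad/s): [2.22, 2.22, 3.01, 3.01, 3.14, 3.14, 3.14].

### API

Orientations are given as a unit quaternion [x, y, z, w].
In Python, from plant import robot gives the robot as it stands.
- The arm moves only by the tool carry_out, never from a script. Its argument "series" is a list of rows, each an object of numbers: "claw": the opening, from 0 (shut) to 1 (fully open); "dx", "dy", "dz": the shift along the tool's x, y, z in mm; "yaw": the turn about the tool's z in degrees. A call has 1 to 10 rows; each row is the pose to reach, as a shift and turn from the pose commanded when the call began, along the tool's axes at that moment; what a row does not reach only later rows make up. A row lasts 1/8 s, in which the tool goes at most 62.5 mm and 10.7 degrees, less where a joint would pass 70% of its speed; a pose out of reach is approached as far as the arm can. A call with a gripper value outside its range is refused whole. The fingers move at their own pace and stop on an object; the grip force is fixed at half the most. Time passes only in rows, so rows that repeat a pose let the fingers close. It gives the time, the measured TCP pose, the force and the opening at its end, in the units of the state.
- robot.get_state(): the state, without advancing time (a new reading comes with each control period).
- robot.grab_frame(name): name is "scene" or "top"; returns the picture (384x512x3 uint8, red, green, blue); there is no depth.
- robot.camera_model(name): a dict with "fx", "fy", "cx", "cy" (pixels), "dist" ([k1, k2, p1, p2, k3] as OpenCV has them; the pictures are not rectified), "rvec" (rotation vector, rad) and "tvec" (3), from world to camera coordinates, as OpenCV has them. Camera axes: x right, y down, z forward; pixel columns grow to the right and rows downward; lengths in mm; the calibration is good to about 2 mm. A picture is of the moment at which its call begins. camera_model takes no time and is no camera call.
- robot.sign_off(): hands the job in, once; it reports no verdict.
The state is a dict: "t": time; "q": joint angles; "qvel": joint speeds; "tau": joint torques, N m; "eef_pos": TCP position; "tool_rot": TCP orientation; "wrist_force": force on the tool from outside, world axes, zero at the start; "wrist_torque": the same for the moment, N m; "gripper_width": opening from 0.0 (shut) to 1.0 (fully open).
Only numpy, scipy, OpenCV 4.12 (cv2) and the standard library are available. Lean on these libraries where they do the work, as an engineer would, in place of code of your own. Each camera call takes 0.05 s, during which the arm holds its last target. There are 200 camera calls.

### The job

The carved printing block sags on its left side. Slide the loose red wooden wedge, thin end first and flat on the table, under the middle of the sagging edge and push it in gently until the block is level and snug against the two brass tabs, the wedge bearing on it with about 10 N and never over 15 N; then let go. The carved face is wet with gold paint, so nothing but the wedge may touch the block, and leave the jar, sieve and brush where they are.

Things in the scene. Friction and masses are not known exactly. Their poses are not given: they have to be found in the camera images.
- stand: Fixed stand holding the block between two wooden runners (20 mm high, 126 mm to either side) with steel posts to 62 mm. Origin on the bare table under the block's middle, z up. Its y points level from the hinge (y -80 mm, 40 mm up) to the sagging edge, which faces the robot's left, give or take its yaw. The wedge is pushed along its -y; between the runners under the block is only table.
- tab_mid (a point): Point midway between the two brass tabs (40 x 20 x 8 mm, on the posts, 16 mm in over the block's corners) that stop the block's rise; at the mean height of their undersides, 51 mm. The true undersides are up to 3 mm higher or lower from case to case, which no reading tells: feel for it. The block against the tabs counts as level (within 0.02 rad).
- block: Dark carved printing block, 200 (x) x 180 (y) x 22 mm, 0.36 to 0.6 kg, gold ornament, white mark at the middle of its low side. It turns freely on a level hinge along its x, where its origin lies, 80 mm from its middle. Level when its z axis is vertical (axes then as the stand's, top 51 mm up); at first it sags 0.075 rad.
- low_edge (a point): Middle of the sagging edge: lowest point of the round brass bead (8 mm across, 180 mm long) under it, 164 mm from the hinge. About 13.5 mm above the table at first, 26 mm when level. Lifting it takes 2 to 3 N until the block meets the tabs; then the force climbs steeply with each mm. Pushing takes some 5 to 11 N while it lifts, then about 1 N more for each N more of bearing.
- wedge_heel (a point): Centre of the heel of the loose red-painted wooden wedge, white stripe round the heel. The heel is 36 mm wide (its x, the way to grip it), 40 mm long (y), 46 mm high, so this point is 23 mm above the table. Wedge 160 mm long, 0.1 to 0.16 kg, flat underside; the thin end lies 140 mm away along its -y.
- wedge_tip (a point): Middle of the wedge's thin end, at its underside. The top slopes 1 in 4, from 4 mm here to 34 mm at 120 mm from here, where the heel begins. The slope meets the bead when the thin end is about 38 mm past it, and the block is level at about 88 mm past, give or take 12 mm with the tabs. Wood friction about 0.6: the wedge stays where it is pushed.
- gold_jar_c (a point): Closed jar of gold paint, 60 mm across, 75 mm high, loose; this point is its centre.
- sieve_c (a point): Round yellow paint sieve with a wooden bar across, 144 mm across, 45 mm high, loose; centre, half-way up.
- brush_grip (a point): Loose brush lying on the table, about 200 mm long; this point is the middle of its handle.
There are look-alikes about, which are no part of the job. Several things look just like the part that bears wedge_heel: the one meant starts farthest to the robot's right.

How it is judged (in metres and radians):
On the way, in this order (a step that is already met when the one before it is completed fails the run):
1. the wedge lies flat with its thin end under the middle (within 30 mm) of the sagging edge, the block not yet lifted level (y of wedge_tip in the frame of stand below 0.074 m and x of wedge_tip in the frame of stand between -0.03 and 0.03 m and height (world z) of wedge_tip below 0.008 m and angle between block's own z axis and vertical above 0.03 rad), for 0.1 s.
2. the wedge has lifted the block level (angle between block's own z axis and vertical below 0.024 rad and contact force between wedge and block above 1 N), for 0.2 s.
At the end, for the whole second after the job is handed in: The block is level within 0.024 rad and snug against the tabs: the wedge, flat on the table (within 0.05 rad), its thin end under the middle of the edge within 30 mm, bears on the block with more than 6 N (the block's own weight gives 2 to 3 N), at rest and released (angle between block's own z axis and vertical below 0.024 rad and contact force between wedge and block above 6 N and x of wedge_tip in the frame of stand between -0.03 and 0.03 m and angle between wedge_tip's own z axis and vertical below 0.05 rad and linear speed of wedge below 0.01 m/s); the robot touches nothing.
It fails at once if the wedge is jammed in: it bears on the block with more than 16 N (contact force between wedge and block above 16 N).
It fails at once if the robot touches the wet block (contact force between any of the fingers, the arm and block above 0.5 N).
It fails at once if the jar, sieve or brush is moved by more than 20 mm (distance of any of gold_jar_c, sieve_c, brush_grip from where it was at the start of the episode above 0.02 m).
It also fails if it takes over 67 s, if anything falls off the work surface, if the arm or the gripper's body presses on something with over 40 N, if the wrist force passes 120 N, or if a joint passes its speed limit or range.

## Working session

There is one attempt and no reset: what is moved stays moved. The work goes in short steps, Python scripts to look and compute and a tool call to move; the robot and the scene stay as the last step left them, time stands still between calls to the robot, and variables do not carry over. Pictures are saved under pics/ and viewed, about 8 in all and at most 12, crops included, and the job is handed in when it is done.

Besides the shell and the picture viewer there is one more tool, called after "Request:" as a command line: name --argument value ..., lists and objects as JSON in quotes. carry_out: Moves the arm, as the interface text tells. Its arguments: {"type":"object","properties":{"series":{"type":"array","items":{"type":"object","properties":{"claw":{"type":"number"},"dx":{"type":"number"},"dy":{"type":"number"},"dz":{"type":"number"},"yaw":{"type":"number"}}}}},"required":["series"]}

```bash
mkdir -p pics; ls
python3 - <<'E'
from plant import robot
import cv2,numpy as np
s=robot.get_state();print(s['t'],s['eef_pos'],s['tool_rot'],s['wrist_force'],s['gripper_width'],robot.grasp_offset)
for n in('scene','top'):
    im=robot.grab_frame(n);np.save(f'pics/{n}0.npy',im);cv2.imwrite(f'pics/{n}0.png',im[:,:,::-1]);m=robot.camera_model(n)
    R=cv2.Rodrigues(np.array(m['rvec']))[0];print(n,m,-R.T@np.array(m['tvec']))
E
```

```text
pics
0.0 [ 301.75570018 -603.25258726  207.93869544] [ 8.50707429e-01 -5.25638833e-01 -7.24321724e-04 -4.03127147e-04] [-0.64360812  0.05618697 -0.12709121] 1.0019523081842172 18.700000000000003
scene {'fx': 439.9690729188234, 'fy': 439.9690729188234, 'cx': 255.6580884115, 'cy': 189.47848510135515, 'dist': array([-0.1567007,  0.       ,  0.       ,  0.       ,  0.       ]), 'rvec': array([ 2.20370948,  1.16086689, -0.42942821]), 'tvec': array([-367.71698582, -228.24369956, 1541.44194381])} [1174.11564609 -351.24322239 1030.25961898]
top {'fx': 386.6419636808714, 'fy': 386.6419636808714, 'cx': 259.2849477591054, 'cy': 192.618648310924, 'dist': array([-0.135365,  0.      ,  0.      ,  0.      ,  0.      ]), 'rvec': array([ 2.12529073, -2.09249189,  0.23020998]), 'tvec': array([ 62.2612519 , 525.28672697, 889.39723314])} [322.3731421   71.12356888 980.73800912]
```

View pics/scene0.png

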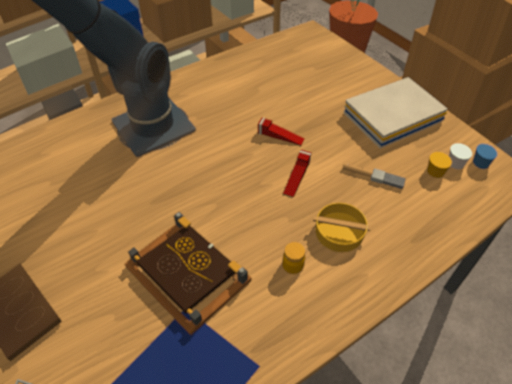

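View pics/top0.png

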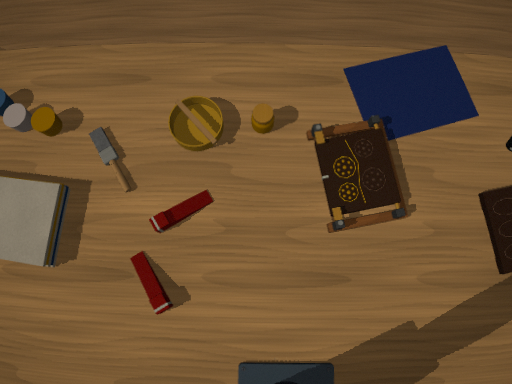

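Scene: the block is at about (190,265), with its white mark at (212,247). Red wedges: A with heel (265,127) and tip (302,143), B with heel (305,157) and tip (288,193).
Top: the block is at (360,172) with its white mark at (325,177). Wedge A has heel (157,222) and tip (212,195). Wedge B has heel (163,307) and tip (137,255). The jar is at (263,118), the sieve at (196,124) and the brush at (110,160).
A and B are the candidates, so I'll measure both and crop each one.

```bash
cat > h.py <<'E'
import numpy as np,cv2
from plant import robot
M={n:robot.camera_model(n) for n in('scene','top')}
def ray(n,p):
    m=M[n];K=np.array([[m['fx'],0,m['cx']],[0,m['fy'],m['cy']],[0,0,1]])
    u=cv2.undistortPoints(np.array([[p]],float),K,np.array(m['dist']))[0,0]
    R=cv2.Rodrigues(np.array(m['rvec']))[0];return -R.T@np.array(m['tvec']),R.T@np.r_[u,1]
def plane(n,p,z):
    c,d=ray(n,p);return c+d*(z-c[2])/d[2]
def tri(ps,pt):
    c1,d1=ray('scene',ps);c2,d2=ray('top',pt)
    A=np.c_[d1,-d2];t=np.linalg.lstsq(A,c2-c1,rcond=None)[0];a=c1+t[0]*d1;b=c2+t[1]*d2
    return (a+b)/2,np.linalg.norm(a-b)
def proj(n,P):
    m=M[n];K=np.array([[m['fx'],0,m['cx']],[0,m['fy'],m['cy']],[0,0,1]])
    return cv2.projectPoints(np.array([P],float),m['rvec'],m['tvec'],K,np.array(m['dist']))[0][0,0]
def grab(n):return robot.grab_frame(n)
def red(im):
    h=cv2.cvtColor(im,cv2.COLOR_RGB2HSV);return (((h[...,0]<6)|(h[...,0]>174))&(h[...,1]>170)&(h[...,2]>60)).astype(np.uint8)
E
python3 - <<'E'
from h import *
for n in M:
    im=np.load(f'pics/{n}0.npy');k,l,st,c=cv2.connectedComponentsWithStats(red(im))
    for i in range(1,k):
        if st[i,4]>60: print(n,st[i],c[i].round(1),'z=20:',plane(n,c[i],20).round(0))
im=np.load('pics/top0.npy')[185:320,115:225];a=cv2.resize(im,None,fx=4,fy=4,interpolation=2)
im=np.load('pics/scene0.npy')[110:205,250:315];b=cv2.resize(im,(int(65*5.6),540),interpolation=2)
cv2.imwrite('pics/crop1.png',np.hstack([a[:540],b[:540]])[:,:800,::-1])
E
```

```text
scene [262 120  41  25 436] [279.6 132.6] z=20: [308. 333.  20.]
scene [284 153  26  43 452] [296.7 174. ] z=20: [489. 265.  20.]
top [154 191  59  38 774] [183.3 208.7] z=20: [487. 262.  20.]
top [131 252  35  57 789] [148.1 279.8] z=20: [308. 341.  20.]
```

View pics/crop1.png

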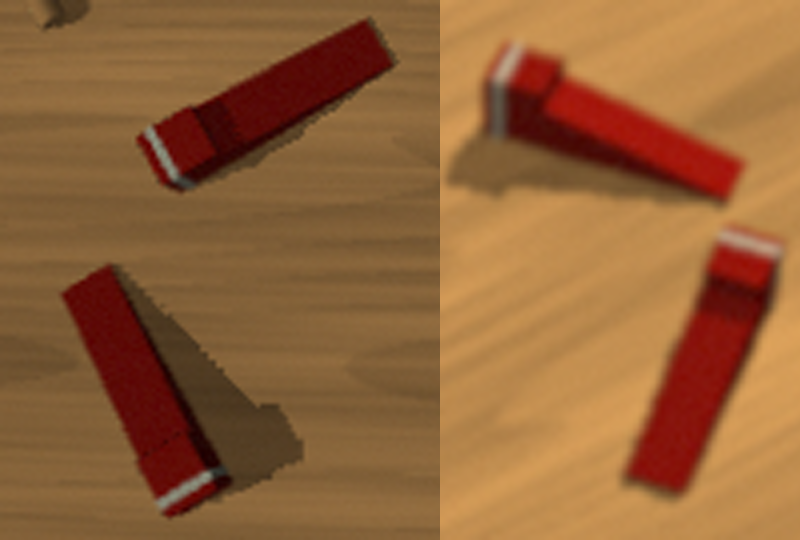

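Run:
```python
from h import *
T=lambda x,y:(115+(x+.5)/4-.5,185+(y+.5)/4-.5)
S=lambda x,y:(250+(x-440+.5)/5.6-.5,110+(y+.5)/5.684-.5)
for n,(s,t) in dict(A_stripe=((750,241),(165,157)),A_tip=((657,484),(382,42)),A_front=((740,284),(204,130)),B_stripe=((512,58),(192,490)),B_tip=((735,180),(90,280)),B_front=((555,72),(163,446)),).items():
    print(n,[np.round(v,1) for v in tri(S(*s),T(*t))], 'top@46',plane('top',T(*t),46).round(0),'@4',plane('top',T(*t),4).round(0))
# block: marks and tabs, mark crop
a=cv2.resize(np.load('pics/top0.npy')[105:240,295:415],None,fx=3.3,fy=4,interpolation=2)
a=cv2.resize(np.load('pics/top0.npy')[110:240,298:413],None,fx=3.5,fy=3.5,interpolation=2)
b=cv2.resize(np.load('pics/scene0.npy')[205:335,120:255],None,fx=2.9,fy=2.9,interpolation=2)
h=max(a.shape[0],b.shape[0]);P=lambda q:cv2.copyMakeBorder(q,0,h-q.shape[0],0,0,0)
o=np.hstack([P(a),P(b)]);print(a.shape,b.shape,o.shape);cv2.imwrite('pics/crop2.png',o[:,:,::-1])
```

```text
A_stripe [array([445.6, 326.4,  44.1]), np.float64(6.1)] top@46 [444. 323.  46.] @4 [449. 334.   4.]
A_tip [array([528.9, 200.3,   2. ]), np.float64(5.8)] top@46 [518. 192.  46.] @4 [527. 197.   4.]
A_front [array([463.9, 304.9,  37.9]), np.float64(6.7)] top@46 [461. 300.  46.] @4 [467. 310.   4.]
B_stripe [array([247.6, 298.6,  50. ]), np.float64(9.5)] top@46 [245. 295.  46.] @4 [242. 305.   4.]
B_tip [array([370.6, 380.1,   3.4]), np.float64(4.1)] top@46 [368. 365.  46.] @4 [370. 378.   4.]
B_front [array([271.6, 315.9,  48.3]), np.float64(5.3)] top@46 [270. 314.  46.] @4 [268. 325.   4.]
(455, 402, 3) (377, 392, 3) (455, 794, 3)
```

View pics/crop2.png

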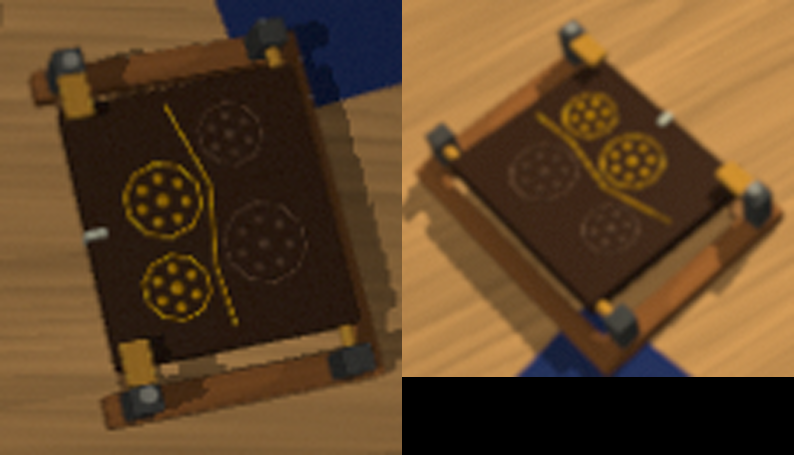

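Run:
```python
from h import *
T=lambda x,y:(298+(x+.5)/3.5-.5,110+(y+.5)/3.5-.5)
S=lambda x,y:(120+(x-402+.5)/2.9-.5,205+(y+.5)/2.9-.5)
D={}
for n,(s,t,z) in dict(tabFar=((588,50),(78,93),59),tabNear=((733,180),(138,365),59),mark=((665,118),(95,235),38),postFar=((572,30),(66,60),62),postNear=((757,192),(146,396),62),hFar=((443,133),(268,28),62),hNear=((622,312),(353,352),62)).items():
    print(n,[np.round(v,1) for v in tri(S(*s),T(*t))], 'top',plane('top',T(*t),z).round(0),'scene',plane('scene',S(*s),z).round(0))
    D[n]=(plane('top',T(*t),z)+plane('scene',S(*s),z))/2
low=(D['postFar']+D['postNear'])/2;hi=(D['hFar']+D['hNear'])/2
d=low-hi;print(low,hi,d,np.linalg.norm(d),np.degrees(np.arctan2(d[1],d[0])))
e=D['postFar']-D['postNear'];print(e,np.linalg.norm(e),np.degrees(np.arctan2(e[1],e[0])))
e=D['tabFar']-D['tabNear'];print(e,np.linalg.norm(e),np.degrees(np.arctan2(e[1],e[0])))
```

```text
tabFar [array([ 601.1, -106.3,  201.8]), np.float64(103.2)] top [673. -81.  59.] scene [ 480. -120.   59.]
tabNear [array([ 543.2,  -93.8, -111.1]), np.float64(146.3)] top [ 474. -119.   59.] scene [676. -83.  59.]
mark [array([572.8, -94.1,  36.5]), np.float64(2.0)] top [572. -95.  38.] scene [574. -94.  38.]
postFar [array([ 605.3, -104.9,  238. ]), np.float64(125.9)] top [697. -73.  62.] scene [ 453. -123.   62.]
postNear [array([ 538.1,  -88.9, -136.7]), np.float64(192.4)] top [ 452. -124.   62.] scene [699. -73.  62.]
hFar [array([ 636.4, -231.2,  230.9]), np.float64(124.5)] top [ 727. -224.   62.] scene [ 490. -275.   62.]
hNear [array([ 573.9, -269.2, -139. ]), np.float64(186.7)] top [ 484. -272.   62.] scene [ 731. -226.   62.]
[575.20408792 -97.96357804  62.        ] [ 607.87186099 -249.30971762   62.        ] [-3.26677731e+01  1.51346140e+02  2.84217094e-14] 154.8316419910814 102.18031636942041
[-2.23070335e-01  6.43664962e-01  5.68434189e-14] 0.6812231339239271 109.1144137757387
[1.90345035 0.1186651  0.        ] 1.9071456743280406 3.567322848506816
```

```bash
cat >> h.py <<'E'
from scipy.spatial.transform import Rotation as Ro
O=np.array([589.8,-179.]);YW=np.radians(11.4);SX=np.array([np.cos(YW),np.sin(YW)]);SY=np.array([-SX[1],SX[0]])
def st(p):d=np.array(p[:2])-O;return np.round([d@SX,d@SY],1)
def show():
    s=robot.get_state();R=Ro.from_quat(s['tool_rot']).as_matrix();a=np.degrees(np.arctan2(R[1,0],R[0,0]))
    f=np.array(s['wrist_force']);print('t',s['t'],'tcp',np.round(s['eef_pos'],1),'angx',round(a,2),'stand',st(s['eef_pos']),'F',f.round(1),'Fs',np.round([f[:2]@SX,f[:2]@SY],1),'w',round(s['gripper_width'],3),'tiltz',R[:,2].round(3))
    return s,R,a
def to(x,y,z,ang=None):
    s,R,a=show();d=R.T@(np.array([x,y,z])-s['eef_pos'])
    print('target',(x,y,z),'d',d.round(1),'yaw',None if ang is None else round(a-ang,1))
E
python3 - <<'E'
from h import *
print('jar',plane('top',(263,118),75).round(0),plane('scene',(294,258),38).round(0),'sieve',plane('top',(196,124),45).round(0))
to(560,-250,200,-20);to(570,150,200,32.9);to(451,316,200)
E
```

```text
jar [713.  64.  75.] [732.  67.  38.] sieve [707. 237.  45.]
t 0.1 tcp [ 301.8 -603.3  208. ] angx -63.42 stand [-366.2 -359. ] F [-0.4  0.4  0. ] Fs [-0.3  0.5] w 0.999 tiltz [-0.001  0.001 -1.   ]
target (560, -250, 200) d [-200.4 -389.     8.3] yaw -43.4
t 0.1 tcp [ 301.8 -603.3  208. ] angx -63.42 stand [-366.2 -359. ] F [-0.4  0.4  0. ] Fs [-0.3  0.5] w 0.999 tiltz [-0.001  0.001 -1.   ]
target (570, 150, 200) d [-553.7 -576.9    8.8] yaw -96.3
t 0.1 tcp [ 301.8 -603.3  208. ] angx -63.42 stand [-366.2 -359. ] F [-0.4  0.4  0. ] Fs [-0.3  0.5] w 0.999 tiltz [-0.001  0.001 -1.   ]
target (451, 316, 200) d [-755.4 -544.7    9.1] yaw None
```

Request:
carry_out --series '[{"dx": -200, "dy": -389, "dz": 8, "yaw": -43, "claw": 1}, {"dx": -200, "dy": -389, "dz": 8, "yaw": -43, "claw": 1}, {"dx": -200, "dy": -389, "dz": 8, "yaw": -43, "claw": 1}, {"dx": -200, "dy": -389, "dz": 8, "yaw": -43, "claw": 1}, {"dx": -200, "dy": -389, "dz": 8, "yaw": -43, "claw": 1}, {"dx": -200, "dy": -389, "dz": 8, "yaw": -43, "claw": 1}, {"dx": -200, "dy": -389, "dz": 8, "yaw": -43, "claw": 1}, {"dx": -554, "dy": -577, "dz": 8, "yaw": -96, "claw": 1}, {"dx": -554, "dy": -577, "dz": 8, "yaw": -96, "claw": 1}, {"dx": -554, "dy": -577, "dz": 8, "yaw": -96, "claw": 1}]'

```text
t: 1.35
eef_pos: [564.7, -61.4, 200.6]
tool_rot: [0.994, 0.106, -0.0, -0.0]
wrist_force: [1.4, -0.4, -0.4]
gripper_width: 0.999
```

Run:
```python
from h import *
to(570,150,200,32.9);to(449,318,140,32.9)
```

```text
t 1.35 tcp [564.7 -61.4 200.6] angx 12.16 stand [ -1.4 120.3] F [ 1.4 -0.4 -0.4] Fs [ 1.3 -0.6] w 0.999 tiltz [-0. -0. -1.]
target (570, 150, 200) d [  49.7 -205.5    0.6] yaw -20.7
t 1.35 tcp [564.7 -61.4 200.6] angx 12.16 stand [ -1.4 120.3] F [ 1.4 -0.4 -0.4] Fs [ 1.3 -0.6] w 0.999 tiltz [-0. -0. -1.]
target (449, 318, 140) d [ -33.2 -395.2   60.6] yaw -20.7
```

Request:
carry_out --series '[{"dx": 50, "dy": -205, "dz": 0, "yaw": -21, "claw": 1}, {"dx": 50, "dy": -205, "dz": 0, "yaw": -21, "claw": 1}, {"dx": -33, "dy": -395, "dz": 60, "yaw": -21, "claw": 1}, {"dx": -33, "dy": -395, "dz": 60, "yaw": -21, "claw": 1}, {"dx": -33, "dy": -395, "dz": 60, "yaw": -21, "claw": 1}, {"dx": -33, "dy": -395, "dz": 60, "yaw": -21, "claw": 1}, {"dx": -33, "dy": -395, "dz": 60, "yaw": -21, "claw": 1}, {"dx": -33, "dy": -395, "dz": 60, "yaw": -21, "claw": 1}, {"dx": -33, "dy": -395, "dz": 60, "yaw": -21, "claw": 1}]'

```text
t: 2.48
eef_pos: [452.2, 315.7, 140.6]
tool_rot: [0.959, 0.282, -0.0, 0.0]
wrist_force: [0.8, -0.4, 0.8]
gripper_width: 0.999
```

Run:
```python
from h import *
to(449,318,10,32.9)
im=grab('scene');np.save('pics/s1.npy',im)
t=grab('top')
a=cv2.resize(im[60:210,210:330],None,fx=3.3,fy=3.3,interpolation=2);b=cv2.resize(t[165:315,105:225],None,fx=3.3,fy=3.3,interpolation=2)
cv2.imwrite('pics/crop3.png',np.hstack([a,b])[:,:,::-1])
```

```text
t 2.475 tcp [452.2 315.7 140.6] angx 32.78 stand [-37.1 512.2] F [ 0.8 -0.4  0.8] Fs [ 0.7 -0.6] w 0.999 tiltz [-0.    -0.001 -1.   ]
target (449, 318, 10) d [ -1.3  -3.7 130.6] yaw -0.1
```

View pics/crop3.png

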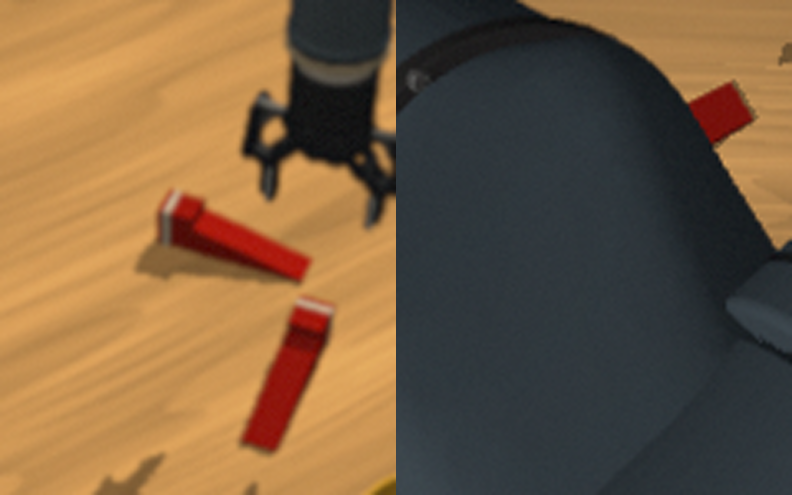

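Scene crop: the open jaws are at (268,195) and (372,222), directly above wedge A's heel at about (312,318). That is full-frame (304.5,156).

Run:
```python
from h import *
print(proj('scene',(452,316,46)),proj('scene',(449,318,46)))
```

```text
[302.74357506 154.37850542] [302.64939202 153.56310198]
```

Request:
carry_out --series '[{"dx": -1, "dy": -4, "dz": 60, "claw": 1}, {"dx": -1, "dy": -4, "dz": 80, "claw": 1}, {"dx": -1, "dy": -4, "dz": 80, "claw": 1}]'

```text
invalid input
```

Request:
carry_out --series '[{"dx": -1, "dy": -4, "dz": 60, "yaw": 0, "claw": 1}, {"dx": -1, "dy": -4, "dz": 80, "yaw": 0, "claw": 1}, {"dx": -1, "dy": -4, "dz": 105, "yaw": 0, "claw": 1}, {"dx": -1, "dy": -4, "dz": 130, "yaw": 0, "claw": 1}, {"dx": -1, "dy": -4, "dz": 130, "yaw": 0, "claw": 1}]'

```text
t: 3.2
eef_pos: [448.7, 317.5, 9.6]
tool_rot: [0.96, 0.282, -0.001, 0.001]
wrist_force: [-0.6, 1.2, -0.0]
gripper_width: 0.999
```

Run:
```python
from h import *
show()
im=grab('scene')
a=cv2.resize(im[90:210,240:340],None,fx=4.5,fy=4.5,interpolation=2)
cv2.imwrite('pics/crop4.png',a[:,:,::-1])
```

```text
t 3.2 tcp [448.7 317.5   9.6] angx 32.71 stand [-40.1 514.6] F [-0.6  1.2 -0. ] Fs [-0.4  1.3] w 0.999 tiltz [-0.002 -0.002 -1.   ]
```

View pics/crop4.png

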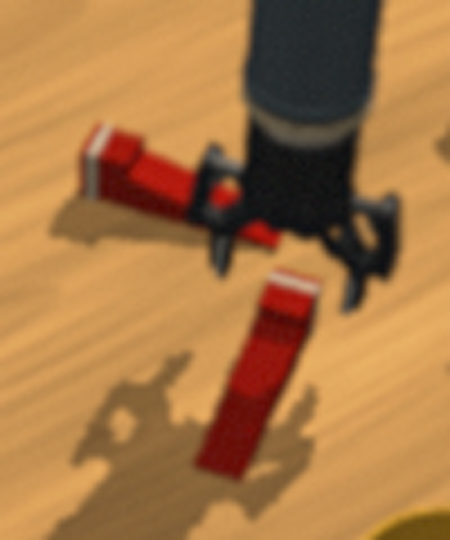

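The jaws straddle heel A, with fingertips at (220,275) and (350,308) and the heel top at about (290,295). Next I'll work out the offset.

Run:
```python
from h import *
c=lambda x,y:(240+(x+.5)/4.5-.5,90+(y+.5)/4.5-.5)
h=plane('scene',c(290,295),46);tip=plane('scene',c(220,470),4);print(h,tip)
f=[plane('scene',c(*p),22) for p in((220,275),(350,308))];print(f,(f[0]+f[1])/2)
```

```text
[457.06093587 317.24563638  46.        ] [529.10829704 204.14992918   4.        ]
[array([395.14272307, 304.44622381,  22.        ]), array([473.90016678, 360.80632701,  22.        ])] [434.52144493 332.62627541  22.        ]
```

Request:
carry_out --series '[{"dx": 0, "dy": 0, "dz": 0, "yaw": 0, "claw": 0.5}, {"dx": 0, "dy": 0, "dz": 0, "yaw": 0, "claw": 0.3}, {"dx": 0, "dy": 0, "dz": 0, "yaw": 0, "claw": 0.3}, {"dx": 0, "dy": 0, "dz": 0, "yaw": 0, "claw": 0.3}, {"dx": 0, "dy": 0, "dz": 0, "yaw": 0, "claw": 0.3}, {"dx": 0, "dy": 0, "dz": 0, "yaw": 0, "claw": 0.3}]'

```text
t: 4.0
eef_pos: [449.5, 319.7, 11.8]
tool_rot: [0.959, 0.282, 0.001, -0.0]
wrist_force: [-0.0, -1.0, 8.0]
gripper_width: 0.4
```

Run:
```python
from h import *
show()
print(proj('scene',(452.2,315.7,153)),'seen 306.8,123')
```

```text
t 4.0 tcp [449.5 319.7  11.8] angx 32.8 stand [-39.  516.5] F [-0. -1.  8.] Fs [-0.2 -1. ] w 0.4 tiltz [ 0.002  0.001 -1.   ]
[305.40199071 129.05878103] seen 306.8,123
```

Run:
```python
from h import *
to(539.8,69,26,11.4)
```

```text
t 4.0 tcp [449.5 319.7  11.8] angx 32.8 stand [-39.  516.5] F [-0. -1.  8.] Fs [-0.2 -1. ] w 0.4 tiltz [ 0.002  0.001 -1.   ]
target (539.8, 69, 26) d [-59.8 259.6 -14.2] yaw 21.4
```

Request:
carry_out --series '[{"dx": 0, "dy": 0, "dz": -16, "yaw": 0, "claw": 0.3}, {"dx": -6, "dy": 26, "dz": -16, "yaw": 3, "claw": 0.3}, {"dx": -16, "dy": 70, "dz": -16, "yaw": 7, "claw": 0.3}, {"dx": -27, "dy": 118, "dz": -16, "yaw": 11, "claw": 0.3}, {"dx": -38, "dy": 166, "dz": -16, "yaw": 15, "claw": 0.3}, {"dx": -48, "dy": 210, "dz": -16, "yaw": 18, "claw": 0.3}, {"dx": -56, "dy": 242, "dz": -16, "yaw": 20, "claw": 0.3}, {"dx": -60, "dy": 260, "dz": -16, "yaw": 21.4, "claw": 0.3}, {"dx": -60, "dy": 260, "dz": -16, "yaw": 21.4, "claw": 0.3}, {"dx": -60, "dy": 260, "dz": -16, "yaw": 21.4, "claw": 0.3}]'

```text
t: 5.25
eef_pos: [539.0, 70.3, 27.1]
tool_rot: [0.995, 0.101, 0.0, -0.001]
wrist_force: [0.1, -0.5, -0.3]
gripper_width: 0.402
```

Run:
```python
from h import *
show()
im=grab('scene');t=grab('top')
a=cv2.resize(im[140:320,160:310],None,fx=2.6,fy=2.6,interpolation=2);b=cv2.resize(t[90:270,220:370],None,fx=2.6,fy=2.6,interpolation=2)
cv2.imwrite('pics/crop5.png',np.hstack([a,b])[:,:,::-1])
```

```text
t 5.25 tcp [539.   70.3  27.1] angx 11.54 stand [ -0.6 254.4] F [ 0.1 -0.5 -0.3] Fs [ 0.  -0.5] w 0.402 tiltz [ 0.     0.001 -1.   ]
```

View pics/crop5.png

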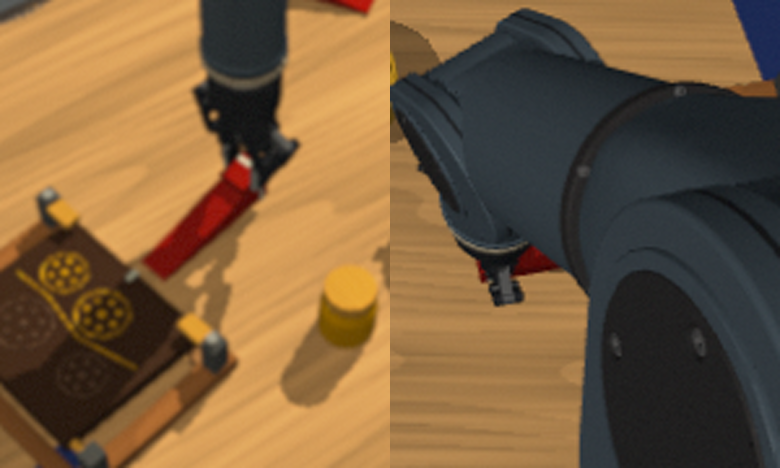

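Scene crop: wedge A is in the jaws, with its thin end at (155,270) just short of the block's white mark at (131,275).

Run:
```python
from h import *
c=lambda x,y:(160+(x+.5)/2.6-.5,140+(y+.5)/2.6-.5)
for z in(4,15,20):
    p=plane('scene',c(157,266),z);print('tip',z,p.round(0),st(p))
p=plane('scene',c(131,276),38);print('mark',p,st(p))
p=plane('scene',c(140,258),36);print('edge-ish',st(p))
```

```text
tip 4 [559. -57.   4.] [ -5.7 126. ]
tip 15 [566. -60.  15.] [1.000e-01 1.216e+02]
tip 20 [569. -61.  20.] [  2.8 119.6]
mark [575.06784909 -94.96521889  38.        ] [ 2.2 85.3]
edge-ish [ -8.7 107.6]
```

Request:
carry_out --series '[{"dx": 0, "dy": 0, "dz": 5, "yaw": 0, "claw": 0.3}, {"dx": 0, "dy": 0, "dz": 10, "yaw": 0, "claw": 0.3}, {"dx": 0, "dy": 0, "dz": 13.5, "yaw": 0, "claw": 0.3}, {"dx": 0, "dy": 0, "dz": 14.5, "yaw": 0, "claw": 0.3}, {"dx": 0, "dy": 0, "dz": 14.5, "yaw": 0, "claw": 0.3}]'

```text
t: 5.98
eef_pos: [539.2, 68.3, 12.2]
tool_rot: [0.995, 0.099, -0.0, -0.0]
wrist_force: [-0.2, 0.8, -0.5]
gripper_width: 0.403
```

Run:
```python
from h import *
show()
```

```text
t 5.975 tcp [539.2  68.3  12.2] angx 11.4 stand [ -0.7 252.4] F [-0.2  0.8 -0.5] Fs [-0.   0.9] w 0.403 tiltz [-0.  0. -1.]
```

Request:
carry_out --series '[{"dx": 0, "dy": 0, "dz": 1, "yaw": 0, "claw": 0.3}, {"dx": 0, "dy": 6, "dz": 1, "yaw": 0, "claw": 0.3}, {"dx": 0, "dy": 12, "dz": 1, "yaw": 0, "claw": 0.3}, {"dx": 0, "dy": 18, "dz": 1, "yaw": 0, "claw": 0.3}, {"dx": 0, "dy": 24, "dz": 1, "yaw": 0, "claw": 0.3}, {"dx": 0, "dy": 30, "dz": 1, "yaw": 0, "claw": 0.3}, {"dx": 0, "dy": 36, "dz": 1, "yaw": 0, "claw": 0.3}, {"dx": 0, "dy": 42, "dz": 1, "yaw": 0, "claw": 0.3}, {"dx": 0, "dy": 48, "dz": 1, "yaw": 0, "claw": 0.3}, {"dx": 0, "dy": 48, "dz": 1, "yaw": 0, "claw": 0.3}]'

```text
t: 7.22
eef_pos: [549.8, 20.8, 11.8]
tool_rot: [0.995, 0.099, 0.001, -0.0]
wrist_force: [-0.4, 0.4, 5.1]
gripper_width: 0.4
```

Run:
```python
from h import *
show()
im=grab('scene')
a=cv2.resize(im[170:310,120:270],None,fx=4,fy=4,interpolation=2)
cv2.imwrite('pics/crop6.png',a[:,:,::-1])
```

```text
t 7.225 tcp [549.8  20.8  11.8] angx 11.36 stand [2.000e-01 2.038e+02] F [-0.4  0.4  5.1] Fs [-0.3  0.5] w 0.4 tiltz [ 0.002  0.    -1.   ]
```

View pics/crop6.png

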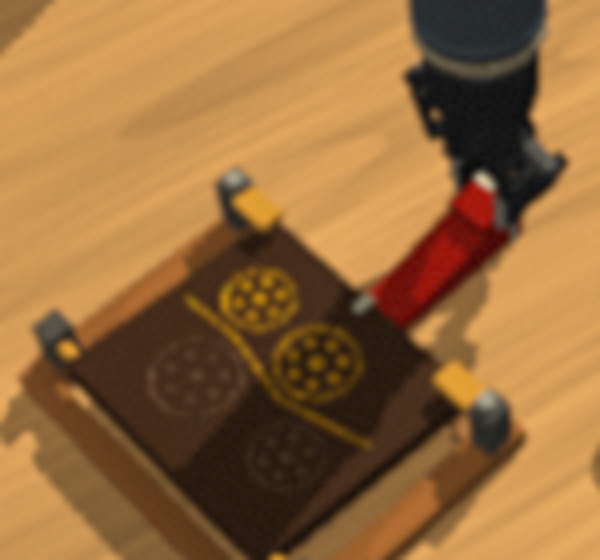

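The wedge tip is under the edge near the white mark at (363,303), and the block still sags. Now I'll push it in.

Request:
carry_out --series '[{"dx": 0, "dy": 0, "dz": -1, "yaw": 0, "claw": 0.3}, {"dx": 0, "dy": 4, "dz": -1, "yaw": 0, "claw": 0.3}, {"dx": 0, "dy": 8, "dz": -1, "yaw": 0, "claw": 0.3}, {"dx": 0, "dy": 12, "dz": -1, "yaw": 0, "claw": 0.3}, {"dx": 0, "dy": 15, "dz": -1, "yaw": 0, "claw": 0.3}, {"dx": 0, "dy": 18, "dz": -1, "yaw": 0, "claw": 0.3}, {"dx": 0, "dy": 21, "dz": -1, "yaw": 0, "claw": 0.3}, {"dx": 0, "dy": 24, "dz": -1, "yaw": 0, "claw": 0.3}, {"dx": 0, "dy": 27, "dz": -1, "yaw": 0, "claw": 0.3}, {"dx": 0, "dy": 30, "dz": -1, "yaw": 0, "claw": 0.3}]'

```text
t: 8.52
eef_pos: [554.7, -8.3, 12.3]
tool_rot: [0.995, 0.099, -0.0, -0.0]
wrist_force: [0.0, 3.4, 0.0]
gripper_width: 0.401
```

```bash
python3 -c "from h import *;show()"
```

```text
t 8.525 tcp [554.7  -8.3  12.3] angx 11.4 stand [ -0.7 174.2] F [0.  3.4 0. ] Fs [0.7 3.3] w 0.401 tiltz [-0.  0. -1.]
```

Request:
carry_out --series '[{"dx": 0, "dy": 3, "dz": 0, "yaw": 0, "claw": 0.3}, {"dx": 0, "dy": 6, "dz": 0, "yaw": 0, "claw": 0.3}, {"dx": 0, "dy": 8, "dz": 0, "yaw": 0, "claw": 0.3}, {"dx": 0, "dy": 10, "dz": 0, "yaw": 0, "claw": 0.3}]'

```text
t: 9.02
eef_pos: [556.7, -18.1, 12.3]
tool_rot: [0.995, 0.099, -0.0, 0.0]
wrist_force: [-0.6, 2.9, -1.4]
gripper_width: 0.402
```

Request:
carry_out --series '[{"dx": 0, "dy": 2, "dz": 0, "yaw": 0, "claw": 0.3}, {"dx": 0, "dy": 4, "dz": 0, "yaw": 0, "claw": 0.3}]'

```text
t: 9.28
eef_pos: [557.5, -22.0, 12.3]
tool_rot: [0.995, 0.099, -0.0, -0.0]
wrist_force: [-0.8, 3.6, -1.2]
gripper_width: 0.4
```

```bash
python3 -c "from h import *;show()"
```

```text
t 9.275 tcp [557.5 -22.   12.3] angx 11.4 stand [ -0.6 160.3] F [-0.8  3.6 -1.2] Fs [-0.1  3.7] w 0.4 tiltz [-0.  0. -1.]
```

Request:
carry_out --series '[{"dx": 0, "dy": 1.5, "dz": 0, "yaw": 0, "claw": 0.3}, {"dx": 0, "dy": 3, "dz": 0, "yaw": 0, "claw": 0.3}]'

```text
t: 9.52
eef_pos: [558.1, -24.9, 12.3]
tool_rot: [0.995, 0.099, -0.0, 0.0]
wrist_force: [-1.7, 3.2, -1.8]
gripper_width: 0.402
```

Request:
carry_out --series '[{"dx": 0, "dy": 1.5, "dz": 0, "yaw": 0, "claw": 0.3}, {"dx": 0, "dy": 3, "dz": 0, "yaw": 0, "claw": 0.3}]'

```text
t: 9.78
eef_pos: [558.6, -27.9, 12.3]
tool_rot: [0.995, 0.099, -0.0, -0.0]
wrist_force: [-1.7, 3.0, -1.8]
gripper_width: 0.401
```

Request:
carry_out --series '[{"dx": 0, "dy": 1, "dz": 0, "yaw": 0, "claw": 0.3}, {"dx": 0, "dy": 2, "dz": 0, "yaw": 0, "claw": 0.3}]'

```text
t: 10.02
eef_pos: [559.0, -29.8, 12.3]
tool_rot: [0.995, 0.099, -0.0, -0.0]
wrist_force: [-1.2, 2.7, -1.9]
gripper_width: 0.402
```

Request:
carry_out --series '[{"dx": 0, "dy": 1, "dz": 0.4, "yaw": 0, "claw": 0.3}, {"dx": 0, "dy": 2, "dz": 0.4, "yaw": 0, "claw": 0.3}]'

```text
t: 10.28
eef_pos: [559.5, -31.5, 11.9]
tool_rot: [0.995, 0.099, 0.0, -0.0]
wrist_force: [-0.1, 1.7, -0.3]
gripper_width: 0.404
```

Request:
carry_out --series '[{"dx": 0, "dy": 1, "dz": 0, "yaw": 0, "claw": 0.3}, {"dx": 0, "dy": 2, "dz": 0, "yaw": 0, "claw": 0.3}]'

```text
t: 10.52
eef_pos: [559.9, -33.6, 11.9]
tool_rot: [0.995, 0.099, 0.0, -0.0]
wrist_force: [-0.6, 2.6, -0.2]
gripper_width: 0.403
```

Request:
carry_out --series '[{"dx": 0, "dy": 1, "dz": 0, "yaw": 0, "claw": 0.3}, {"dx": 0, "dy": 2, "dz": 0, "yaw": 0, "claw": 0.3}]'

```text
t: 10.78
eef_pos: [560.3, -35.6, 11.9]
tool_rot: [0.995, 0.099, 0.0, -0.0]
wrist_force: [-0.5, 3.9, -0.3]
gripper_width: 0.4
```

Request:
carry_out --series '[{"dx": 0, "dy": 1, "dz": 0, "yaw": 0, "claw": 0.3}, {"dx": 0, "dy": 2, "dz": 0, "yaw": 0, "claw": 0.3}]'

```text
t: 11.02
eef_pos: [560.7, -37.6, 11.9]
tool_rot: [0.995, 0.099, 0.0, -0.0]
wrist_force: [-0.8, 3.2, -0.2]
gripper_width: 0.401
```

Request:
carry_out --series '[{"dx": 0, "dy": 1, "dz": 0, "yaw": 0, "claw": 0.3}, {"dx": 0, "dy": 2, "dz": 0, "yaw": 0, "claw": 0.3}]'

```text
t: 11.28
eef_pos: [560.7, -38.1, 11.9]
tool_rot: [0.995, 0.1, -0.0, -0.001]
wrist_force: [-3.0, 9.9, 0.4]
gripper_width: 0.403
```

Run:
```python
from h import *
show()
im=grab('scene')
a=cv2.resize(im[190:330,110:260],None,fx=4,fy=4,interpolation=2)
cv2.imwrite('pics/crop7.png',a[:,:,::-1])
```

```text
t 11.275 tcp [560.7 -38.1  11.9] angx 11.46 stand [ -0.6 143.9] F [-3.   9.9  0.4] Fs [-1.  10.3] w 0.403 tiltz [-0.     0.002 -1.   ]
```

View pics/crop7.png

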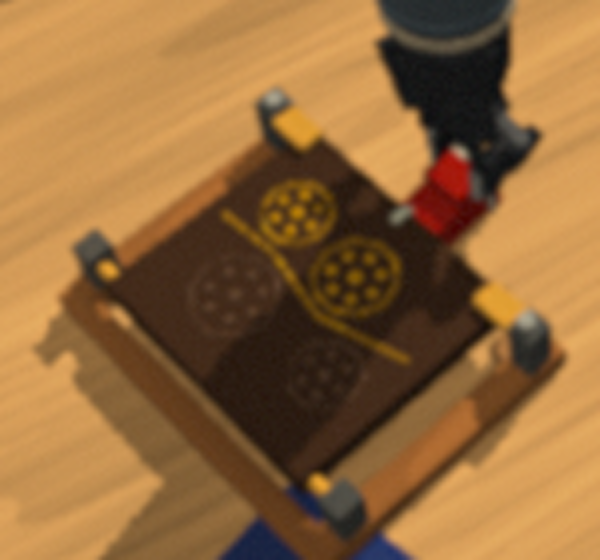

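The block now looks level, with its mark at (400,215) and the tabs at (297,128) and (497,303) over its corners. The push force jumped to 10 N while the tool stopped, so it has met the tabs. I'll hold and read again.

Request:
carry_out --series '[{"dx": 0, "dy": 0, "dz": 0, "yaw": 0, "claw": 0.3}, {"dx": 0, "dy": 0, "dz": 0, "yaw": 0, "claw": 0.3}]'

```text
t: 11.58
eef_pos: [560.8, -38.0, 11.9]
tool_rot: [0.995, 0.1, -0.0, -0.001]
wrist_force: [-1.7, 8.1, 0.6]
gripper_width: 0.399
```

```bash
python3 -c "from h import *;show()"
```

```text
t 11.575 tcp [560.8 -38.   11.9] angx 11.46 stand [ -0.6 143.9] F [-1.7  8.1  0.6] Fs [-0.1  8.3] w 0.399 tiltz [-0.     0.002 -1.   ]
```

Request:
carry_out --series '[{"dx": 0, "dy": 0.4, "dz": 0, "yaw": 0, "claw": 0.3}, {"dx": 0, "dy": 0.4, "dz": 0, "yaw": 0, "claw": 0.3}]'

```text
t: 11.82
eef_pos: [560.7, -38.1, 11.9]
tool_rot: [0.995, 0.1, -0.0, -0.001]
wrist_force: [-2.7, 8.0, 0.7]
gripper_width: 0.399
```

Request:
carry_out --series '[{"dx": 0, "dy": 0.4, "dz": 0, "yaw": 0, "claw": 0.3}, {"dx": 0, "dy": 0.4, "dz": 0, "yaw": 0, "claw": 0.3}]'

```text
t: 12.08
eef_pos: [560.8, -38.1, 11.9]
tool_rot: [0.995, 0.1, -0.0, -0.001]
wrist_force: [-3.6, 10.4, 1.0]
gripper_width: 0.399
```

Request:
carry_out --series '[{"dx": 0, "dy": 0.4, "dz": 0, "yaw": 0, "claw": 0.3}, {"dx": 0, "dy": 0.4, "dz": 0, "yaw": 0, "claw": 0.3}]'

```text
t: 12.32
eef_pos: [560.7, -38.2, 11.9]
tool_rot: [0.995, 0.1, -0.0, -0.001]
wrist_force: [-3.4, 11.1, 0.8]
gripper_width: 0.402
```

```bash
python3 -c "from h import *;show();print(robot.get_state()['wrist_torque'])"
```

```text
t 12.325 tcp [560.7 -38.2  11.9] angx 11.51 stand [ -0.7 143.8] F [-3.4 11.1  0.8] Fs [-1.2 11.5] w 0.402 tiltz [-0.001  0.003 -1.   ]
[ 2.28658568  0.61561095 -0.10019321]
```

Request:
carry_out --series '[{"dx": 0, "dy": 0.4, "dz": 0, "yaw": 0, "claw": 0.3}, {"dx": 0, "dy": 0.4, "dz": 0, "yaw": 0, "claw": 0.3}]'

```text
t: 12.58
eef_pos: [560.8, -38.2, 11.9]
tool_rot: [0.995, 0.1, -0.0, -0.001]
wrist_force: [-4.0, 11.9, 2.2]
gripper_width: 0.401
```

Request:
carry_out --series '[{"dx": 0, "dy": 0.3, "dz": 0, "yaw": 0, "claw": 0.3}, {"dx": 0, "dy": 0.3, "dz": 0, "yaw": 0, "claw": 0.3}]'

```text
t: 12.82
eef_pos: [560.7, -38.2, 11.9]
tool_rot: [0.995, 0.101, -0.0, -0.002]
wrist_force: [-4.4, 12.1, 2.2]
gripper_width: 0.401
```

Request:
carry_out --series '[{"dx": 0, "dy": -1, "dz": 0, "yaw": 0, "claw": 0.3}, {"dx": 0, "dy": -2, "dz": 0, "yaw": 0, "claw": 0.3}, {"dx": 0, "dy": -2.5, "dz": 0, "yaw": 0, "claw": 0.3}, {"dx": 0, "dy": -2.5, "dz": 0, "yaw": 0, "claw": 0.3}]'

```text
t: 13.32
eef_pos: [560.8, -38.2, 11.9]
tool_rot: [0.995, 0.1, -0.0, -0.0]
wrist_force: [-1.2, 5.1, -0.3]
gripper_width: 0.403
```

```bash
python3 -c "from h import *;show();print(robot.get_state()['wrist_torque'])"
```

```text
t 13.325 tcp [560.8 -38.2  11.9] angx 11.45 stand [ -0.6 143.7] F [-1.2  5.1 -0.3] Fs [-0.2  5.2] w 0.403 tiltz [-0.     0.001 -1.   ]
[1.23593397 0.20434345 0.07050618]
```

Request:
carry_out --series '[{"dx": 0, "dy": -1.2, "dz": 0, "yaw": 0, "claw": 0.3}, {"dx": 0, "dy": -1.2, "dz": 0, "yaw": 0, "claw": 0.45}, {"dx": 0, "dy": -1.2, "dz": 0, "yaw": 0, "claw": 0.5}, {"dx": 0, "dy": -1.2, "dz": 0, "yaw": 0, "claw": 0.6}, {"dx": 0, "dy": -1.2, "dz": 0, "yaw": 0, "claw": 0.6}, {"dx": 0, "dy": -1.2, "dz": 0, "yaw": 0, "claw": 0.6}]'

```text
t: 14.08
eef_pos: [560.7, -37.8, 11.9]
tool_rot: [0.995, 0.099, 0.0, 0.0]
wrist_force: [0.3, -0.1, -0.0]
gripper_width: 0.596
```

```bash
python3 -c "from h import *;show();print(robot.get_state()['wrist_torque'])"
```

```text
t 14.075 tcp [560.7 -37.8  11.9] angx 11.4 stand [ -0.6 144.2] F [ 0.3 -0.1 -0. ] Fs [ 0.3 -0.2] w 0.596 tiltz [ 0. -0. -1.]
[ 0.02344222 -0.00880139  0.04221598]
```

Request:
carry_out --series '[{"dx": 0, "dy": 0, "dz": 0, "yaw": 0, "claw": 0.9}, {"dx": 0, "dy": 0, "dz": -20, "yaw": 0, "claw": 0.9}, {"dx": 0, "dy": 0, "dz": -50, "yaw": 0, "claw": 0.9}, {"dx": 0, "dy": 0, "dz": -60, "yaw": 0, "claw": 0.9}, {"dx": 0, "dy": -30, "dz": -60, "yaw": 0, "claw": 0.5}, {"dx": 0, "dy": -51, "dz": -60, "yaw": 0, "claw": 0}, {"dx": 0, "dy": -51, "dz": -60, "yaw": 0, "claw": 0}, {"dx": 0, "dy": -51, "dz": -30, "yaw": 0, "claw": 0}, {"dx": 0, "dy": -51, "dz": 0, "yaw": 0, "claw": 0}, {"dx": 0, "dy": -51, "dz": 0, "yaw": 0, "claw": 0}]'

```text
t: 15.32
eef_pos: [549.0, 11.0, 10.0]
tool_rot: [0.995, 0.099, -0.002, 0.0]
wrist_force: [0.2, 0.7, 0.6]
gripper_width: 0.005
```

Run:
```python
from h import *
show()
im=grab('scene');t=grab('top')
a=cv2.resize(im[190:330,110:260],None,fx=3.2,fy=3.2,interpolation=2);b=cv2.resize(t[110:250,235:345],None,fx=3.2,fy=3.2,interpolation=2)
cv2.imwrite('pics/crop8.png',np.hstack([a,b])[:,:800,::-1])
```

```text
t 15.325 tcp [549.  11.  10.] angx 11.36 stand [ -2.4 194.3] F [0.2 0.7 0.6] Fs [0.4 0.6] w 0.005 tiltz [-0.004 -0.001 -1.   ]
```

View pics/crop8.png

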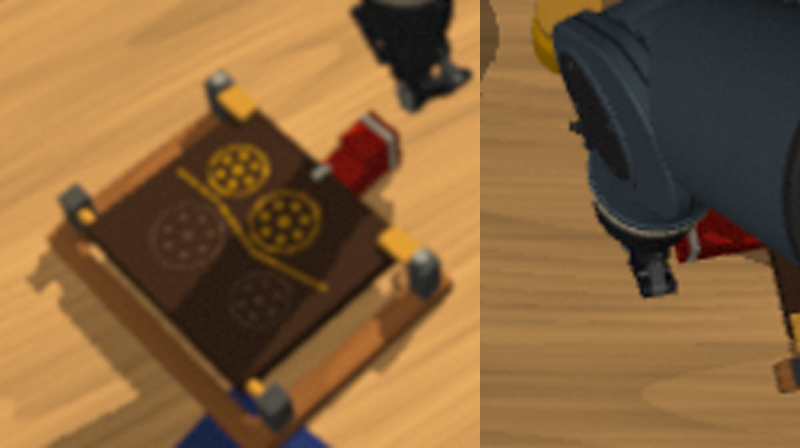

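The wedge is free with its heel at (375,135), the block is up under the tabs, and the closed fingers stand behind the heel. As a check, I'll push gently from behind.

Request:
carry_out --series '[{"dx": 0, "dy": 6, "dz": 0, "yaw": 0, "claw": 0}, {"dx": 0, "dy": 12, "dz": 0, "yaw": 0, "claw": 0}, {"dx": 0, "dy": 17, "dz": 0, "yaw": 0, "claw": 0}, {"dx": 0, "dy": 19, "dz": 0, "yaw": 0, "claw": 0}, {"dx": 0, "dy": 20, "dz": 0, "yaw": 0, "claw": 0}]'

```text
t: 16.05
eef_pos: [554.6, -7.5, 11.9]
tool_rot: [0.995, 0.099, -0.0, -0.0]
wrist_force: [-0.2, -0.4, 0.3]
gripper_width: -0.0
```

Request:
carry_out --series '[{"dx": 0, "dy": 1, "dz": 0, "yaw": 0, "claw": 0}, {"dx": 0, "dy": 2, "dz": 0, "yaw": 0, "claw": 0}]'

```text
t: 16.3
eef_pos: [554.9, -9.2, 11.9]
tool_rot: [0.995, 0.1, -0.0, -0.0]
wrist_force: [-0.2, 0.6, 0.2]
gripper_width: 0.0
```

Request:
carry_out --series '[{"dx": 0, "dy": 1, "dz": 0, "yaw": 0, "claw": 0}, {"dx": 0, "dy": 2, "dz": 0, "yaw": 0, "claw": 0}]'

```text
t: 16.55
eef_pos: [555.3, -10.9, 11.9]
tool_rot: [0.995, 0.099, -0.0, -0.0]
wrist_force: [-0.6, 1.8, 0.5]
gripper_width: -0.002
```

Request:
carry_out --series '[{"dx": 0, "dy": 0.5, "dz": 0, "yaw": 0, "claw": 0}, {"dx": 0, "dy": 1, "dz": 0, "yaw": 0, "claw": 0}]'

```text
t: 16.8
eef_pos: [555.3, -11.0, 11.9]
tool_rot: [0.995, 0.1, -0.0, -0.001]
wrist_force: [-2.6, 6.6, 1.3]
gripper_width: 0.0
```

Request:
carry_out --series '[{"dx": 0, "dy": 0.5, "dz": 0, "yaw": 0, "claw": 0}, {"dx": 0, "dy": 0.5, "dz": 0, "yaw": 0, "claw": 0}]'

```text
t: 17.05
eef_pos: [555.3, -10.9, 11.9]
tool_rot: [0.995, 0.1, -0.0, -0.001]
wrist_force: [-2.4, 7.3, 1.3]
gripper_width: 0.001
```

Request:
carry_out --series '[{"dx": 0, "dy": 0.5, "dz": 0, "yaw": 0, "claw": 0}, {"dx": 0, "dy": 0.5, "dz": 0, "yaw": 0, "claw": 0}]'

```text
t: 17.3
eef_pos: [555.3, -11.0, 11.9]
tool_rot: [0.995, 0.1, -0.0, -0.001]
wrist_force: [-3.0, 8.3, 0.5]
gripper_width: 0.0
```

Request:
carry_out --series '[{"dx": 0, "dy": 0.5, "dz": 0, "yaw": 0, "claw": 0}, {"dx": 0, "dy": 0.5, "dz": 0, "yaw": 0, "claw": 0}]'

```text
t: 17.55
eef_pos: [555.4, -11.0, 11.9]
tool_rot: [0.995, 0.1, -0.0, -0.001]
wrist_force: [-3.4, 8.7, 1.5]
gripper_width: -0.001
```

Request:
carry_out --series '[{"dx": 0, "dy": 0.5, "dz": 0, "yaw": 0, "claw": 0}, {"dx": 0, "dy": 0.5, "dz": 0, "yaw": 0, "claw": 0}]'

```text
t: 17.8
eef_pos: [555.4, -11.1, 11.9]
tool_rot: [0.995, 0.101, -0.0, -0.002]
wrist_force: [-4.0, 10.8, 1.3]
gripper_width: -0.001
```

Request:
carry_out --series '[{"dx": 0, "dy": 0.3, "dz": 0, "yaw": 0, "claw": 0}, {"dx": 0, "dy": 0.3, "dz": 0, "yaw": 0, "claw": 0}]'

```text
t: 18.05
eef_pos: [555.4, -11.0, 11.9]
tool_rot: [0.995, 0.101, -0.0, -0.002]
wrist_force: [-3.0, 12.0, 1.4]
gripper_width: -0.001
```

Request:
carry_out --series '[{"dx": 0, "dy": 0.3, "dz": 0, "yaw": 0, "claw": 0}, {"dx": 0, "dy": 0.3, "dz": 0, "yaw": 0, "claw": 0}]'

```text
t: 18.3
eef_pos: [555.5, -11.1, 11.9]
tool_rot: [0.995, 0.101, -0.0, -0.002]
wrist_force: [-2.9, 12.3, 2.4]
gripper_width: -0.001
```

Request:
carry_out --series '[{"dx": 0, "dy": 0.2, "dz": 0, "yaw": 0, "claw": 0}, {"dx": 0, "dy": 0.2, "dz": 0, "yaw": 0, "claw": 0}]'

```text
t: 18.55
eef_pos: [555.4, -11.1, 11.9]
tool_rot: [0.995, 0.101, -0.0, -0.002]
wrist_force: [-3.7, 12.6, 1.6]
gripper_width: -0.0
```

The wedge holds against a push of about 13 N without slipping, so it bears well above 6 N. I'll back away, take a last look and hand in.

Request:
carry_out --series '[{"dx": 0, "dy": -4, "dz": 0, "yaw": 0, "claw": 0}, {"dx": 0, "dy": -20, "dz": 0, "yaw": 0, "claw": 0}, {"dx": 0, "dy": -45, "dz": -10, "yaw": 0, "claw": 0}, {"dx": 0, "dy": -80, "dz": -50, "yaw": 0, "claw": 0}, {"dx": 0, "dy": -120, "dz": -100, "yaw": 0, "claw": 0}, {"dx": 0, "dy": -120, "dz": -100, "yaw": 0, "claw": 0}, {"dx": 0, "dy": -120, "dz": -100, "yaw": 0, "claw": 0}]'

```text
t: 19.42
eef_pos: [532.2, 102.3, 111.7]
tool_rot: [0.995, 0.099, 0.0, 0.0]
wrist_force: [0.8, -0.3, -0.1]
gripper_width: -0.0
```

Run:
```python
from h import *
show()
im=grab('scene');t=grab('top')
a=cv2.resize(im[190:330,110:260],None,fx=2.8,fy=2.8,interpolation=2);b=cv2.resize(t[110:250,275:410],None,fx=2.8,fy=2.8,interpolation=2)
cv2.imwrite('pics/crop9.png',np.hstack([a,b])[:,:,::-1])
```

```text
t 19.425 tcp [532.2 102.3 111.7] angx 11.41 stand [ -0.9 287.1] F [ 0.8 -0.3 -0.1] Fs [ 0.7 -0.5] w -0.0 tiltz [ 0.    -0.001 -1.   ]
```

View pics/crop9.png

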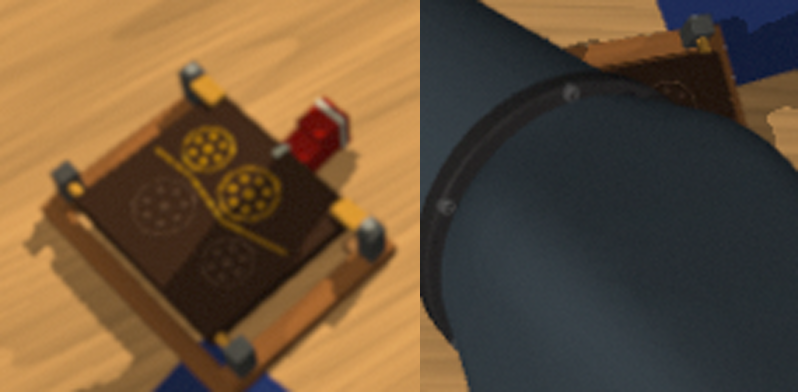

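The block is up under both tabs, the wedge heel is at (325,125) by the white mark at (280,152), and the arm is clear.

```bash
python3 -c "from plant import robot;print(robot.sign_off())"
```

```text
the job is handed in; nothing more can be done
None
```

The wedge is under the middle of the sagging edge, the block is up against the brass tabs, and I handed the job in at about 19.5 s. `sign_off` gives no verdict, so whether it passed is unknown.

**What I did:** I took the wedge that lies farther to the right. The two heels were within about 10 mm of each other in y, so I chose by the body's position. The other heel also lies about 400 mm out, beyond the arm's reach. I carried it to the stand, set it flat and pushed it in. The push held at 3 to 4 N while the block lifted, then climbed steeply at the tabs. I pressed on to about 13 N and let go.

**Last checks:**
- **Hold:** pushing again from behind with shut fingers up to about 13 N did not move the wedge.
- **Bearing:** I could not measure this directly. From the push forces and assumed friction I put it at 7.5 to 12 N.
- **Final picture:** the block looks level under the tabs, with the wedge beside the white mark. The fingers are clear, with no force at the wrist.

**What disagreed:**
- The push while lifting was below the 5 to 11 N in the text, partly because the gripper carried some of the weight.
- The two cameras differed by 4 to 9 mm on the wedge points.
- In the last picture the arm hid the wedge and most of the block from the top camera.
- I did not measure the jar, sieve and brush again at the end; the gripper's path stayed clear of them.

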